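Load the round foot into the welding jig's slide and push the slide home

TASK

First stand the round-based stand foot upright inside the low ring on top of the welding jig's slide. Then push the slide along its lane, away from the robot, until it is fully home against the end stop with the foot still standing in the ring; push at the middle of its rear edge, because it jams between the rails when it is pushed off-centre. Leave the square-based foot where it stands.

Things in the scene. Friction and masses are not known exactly. Their poses are not given: they have to be found in the camera images.
- jig: Welding jig fixed to the table: steel floor plate 6 mm thick, 263 mm wide, two rails, a cross bar (end stop) at its far end, a 136 mm torch bracket behind. Origin: on the table, on the lane's centre line; x along the lane to the stop (within 15 degrees of straight ahead), z up. Lane 222 mm wide; rails x = -150 to 150 mm, 36 mm above the table like the stop, whose near face is at x = 135 mm.
- slide: Loose flat aluminium slide between the rails, 220 mm across, 110 along, 24 thick, 0.65 kg, on top a steel ring 70 mm inside, 8 high. Origin: underside, mid-width, below the ring's centre; x to the stop. Straight rear edge at x = -70 mm, front +40. Starts at jig x -55 to -15 mm, home is +95. Pushed within 20 mm of mid-width it runs at 2 to 8 N; 70 mm off it jams.
- foot_post (a point): Round stand foot, loose, 0.14 kg, on the table left or right of the jig: steel disc 50 mm across, 6 thick, with an upright post 14 mm in diameter in its middle, 42 mm high in all. This point: on the post's axis, 30 mm above the underside, 12 below the top; z up the post. Standing in the ring it is 54 mm above the slide's origin.
- square_post (a point): Square stand foot, not to be used: the same post on a square steel plate 46 x 46 x 6 mm, standing on the other side of the jig. This point: on the post's axis, 30 mm above its underside.
Mind the look-alikes: they are no part of the job. What is shaped like the part that bears foot_post but blue is not meant.

How it is judged:
On the way:
1. the round foot stands upright and released in the slide's ring while the slide is still well short of home (at least 45 mm) (horizontal distance between foot_post and slide below 0.015 m and z of foot_post in the frame of slide between 0.05 and 0.058 m and angle between foot_post's own z axis and vertical below 0.1 rad and contact force between the fingers and anything else below 0.5 N and x of slide in the frame of jig below 0.05 m), for 0.2 s.
At the end, for the whole second after the job is handed in: The slide is at rest against the end stop (within 10 mm of home, square to the lane within 0.1 rad) and the round foot stands upright in its ring (post within 15 mm of the ring's centre, within 0.1 rad of upright), released (horizontal distance between foot_post and slide below 0.015 m and z of foot_post in the frame of slide between 0.05 and 0.058 m and angle between foot_post's own z axis and vertical below 0.1 rad and contact force between the fingers and anything else below 0.5 N and x of slide in the frame of jig above 0.085 m and angle between the x axis of slide and the x axis of jig, either way round below 0.1 rad and linear speed of slide below 0.01 m/s); the robot touches nothing.
It fails at once if the square foot is moved by more than 30 mm (distance of square_post from where it was at the start of the episode above 0.03 m).
It also fails if it takes over 48 s, if anything falls off the work surface, if the arm or the gripper's body presses on something with over 40 N, if the wrist force passes 120 N, or if a joint passes its speed limit or range.

ROBOT

A 6-joint arm with a two-finger parallel gripper is mounted at the origin on the work surface. World frame = base frame: x ahead of the robot, y to its left, z up, the work surface at z = 0. Lengths are in m, angles in rad, forces in N, time in s.
With the tool pointing down it reaches from about 0.225 to 0.875 m from the base axis. Payload 3.4 kg.
Tool frame: the origin (TCP) lies on the centre line of the jaws, within the pads' length; the fingertips stand 17 mm ahead of it and the grasp point (between the pads) lies 2 mm behind it (nose_length is the distance from the TCP to the fingertips, in m); z points along the fingers, y is the line along which they close (so a half turn about z gives the same grasp; the last joint's range is limited). The gripper opens to 85 mm and grips with 20 to 120 N. Pads are 22 mm wide; open, the fingers measure 114 mm over their backs; the gripper's body (76 mm by 85 mm) begins 54 mm behind the grasp point. The pads swing forward as they close: fully open they stand 13 mm farther back than shut.
Start: joints at [-0.121, 0.276, 1.505, -0, 1.361, -0.121], TCP at [0.575, -0, 0.248] pointing down, gripper open.
Joint ranges: [-2.89, 2.89], [-0.75, 2.08], [0.22, 2.7], [-1.18, 4.32], [0.11, 2.71], [-2.7, 2.7]. Speed limits (rad/s): [2.57, 2.57, 3.14, 3.14, 3.14, 3.14].

INTERFACE

Orientations are given as a unit quaternion [w, x, y, z].
In Python, from rig import get_state, get_image, sign_off, find_in, place_of, nose_length gives the robot as it stands.
- The arm moves only by the tool apply_moves, never from a script. Its argument "deltas" is one flat list of numbers, 5 for each row, row after row: the finger opening in mm, from 0 to 85.4, then the shift along the tool's x, y, z in mm, then the turn about the tool's z in degrees. A call has 1 to 12 rows; each row is the pose to reach, as a shift and turn from the pose commanded when the call began, along the tool's axes at that moment; what a row does not reach only later rows make up. A row lasts 1/12 s, in which the tool goes at most 41.7 mm and 7.16 degrees, less where a joint would pass 70% of its speed; a pose out of reach is approached as far as the arm can. A call with a gripper value outside its range is refused whole. The fingers move at their own pace and stop on an object; "squeeze" is the grip in N (left out, the last holds). Time passes only in rows, so rows that repeat a pose let the fingers close. It gives the time, the measured TCP pose, the force, the opening and the grip force at its end, in the units of the state.
- get_state(): the state, without advancing time (a new reading comes with each control period).
- get_image(name): name is "scene" or "side" or "wrist"; returns a dict with "frame" (384x512x3 uint8, red, green, blue), "K" (3x3 intrinsics, pixels), "position" and "orientation" of the camera in the world. Camera axes: x right, y down, z forward; pixel columns grow to the right and rows downward; lengths in m; the calibration is good to about 2 mm. The wrist camera is an equidistant fisheye: a pixel r from the principal point sees the ray r / f radians off the axis. A picture is of the moment at which its call begins. There is no depth.
- sign_off(): hands the job in; it is judged then, once.
Trained networks look in a picture, given as the dict that the camera call returned (one of the last four; its "shot" number tells which), for a name from the list of things; names that differ only in an ending like _2 or _b are one class to them, and where a whole thing is asked for, a point or a joint stands for the part that bears it (a point fixed in the world has none). Each returns a list of dicts, best first, with "score" (0 to 1); they miss things now and then, are a little off and sometimes report something else, mostly with a low value. They report only what shows in the picture. A call takes as long as a camera call. They do not tell look-alikes from the thing itself.
- find_in(query, picture): "point" ([column, row] in pixels, amid what is visible of it).
- place_of(query, picture): "point" ([column, row] in pixels: a listed point, or the origin of a listed thing).
The state is a dict: "clock": time; "qpos": joint angles; "qd": joint speeds; "effort": joint torques, N m; "position": TCP position; "ee_rot": TCP orientation; "contact_force": force on the tool from outside, world axes, zero at the start; "moment": the same for the moment, N m; "width": finger opening in m; "gripper_force": force on a finger pad.
Only numpy, scipy, OpenCV 4.12 (cv2) and the standard library are available. Lean on these libraries where they do the work, as an engineer would, in place of code of your own. Each camera call takes 0.05 s, during which the arm holds its last target. There are 200 camera calls.

## Working session

There is one attempt and no reset: what is moved stays moved. The work goes in short steps, Python scripts to look and compute and a tool call to move; the robot and the scene stay as the last step left them, time stands still between calls to the robot, and variables do not carry over. Pictures are saved under pics/ and viewed, at most 10 in all, crops included, and the job is handed in when it is done.

Besides the shell and the picture viewer there is one more tool, called as name(argument=value, ...) on one line, values as JSON. apply_moves: Moves the arm, as the interface text tells. Its arguments: {"type":"object","properties":{"deltas":{"type":"array"},"squeeze":{"type":"number"}},"required":["deltas"]}

```bash
mkdir -p pics
cat > h.py <<'E'
import numpy as np, cv2
from scipy.spatial.transform import Rotation as R
from rig import *
def rot(q): return R.from_quat([q[1],q[2],q[3],q[0]]).as_matrix()
def ray(im,p,fish=False):
    K=np.array(im["K"]); u=(p[0]-K[0,2])/K[0,0]; v=(p[1]-K[1,2])/K[1,1]
    if fish:
        r=np.hypot(u,v); s=np.sin(r)/r if r>1e-9 else 1; d=np.array([u*s,v*s,np.cos(r)])
    else: d=np.array([u,v,1.])
    return np.array(im["position"]), rot(im["orientation"])@d
def at_z(im,p,z,fish=False):
    o,d=ray(im,p,fish); return o+d*(z-o[2])/d[2]
def tri(rays):
    A=np.zeros((3,3));b=np.zeros(3)
    for o,d in rays:
        d=d/np.linalg.norm(d);P=np.eye(3)-np.outer(d,d);A+=P;b+=P@o
    x=np.linalg.solve(A,b)
    return x,[np.linalg.norm((np.eye(3)-np.outer(d,d)/(d@d))@(x-o)) for o,d in rays]
def save(im,n,box=None,s=1):
    f=im["frame"][...,::-1]
    if box: f=f[box[1]:box[3],box[0]:box[2]]
    cv2.imwrite("pics/"+n,cv2.resize(f,None,fx=s,fy=s))
E
python3 - <<'E'
from h import *
np.set_printoptions(precision=4,suppress=True)
Z=dict(jig=0,slide=.006,foot_post=.03,square_post=.03)
ims=[]
for n in ["scene","side","wrist"]:
    im=get_image(n); ims.append(im["frame"])
    print(n,im["position"])
    for q in Z:
        for r in place_of(q,im)[:3]: print(q,np.round(r["point"],1),round(r["score"],2),at_z(im,r["point"],Z[q],n=="wrist"))
a=np.vstack([ims[0],ims[1]])[...,::-1]
cv2.imwrite("pics/a.png",cv2.resize(np.hstack([ims[0],ims[1]])[...,::-1],(800,300),interpolation=cv2.INTER_AREA))
cv2.imwrite("pics/s.png",ims[0][...,::-1]);cv2.imwrite("pics/w.png",ims[2][...,::-1])
print(nose_length() if callable(nose_length) else nose_length, get_state())
E
```

```text
scene [1.1344 0.7649 0.7607]
jig [239.9 212.2] 0.61 [0.6064 0.0259 0.    ]
slide [248.7 205.1] 0.92 [0.5779 0.0231 0.006 ]
foot_post [371.4 226.5] 0.92 [0.4235 0.2723 0.03  ]
foot_post [355.2 297.2] 0.91 [0.6012 0.39   0.03  ]
foot_post [346.9 254.8] 0.87 [0.5315 0.3012 0.03  ]
square_post [217.4 125.6] 0.71 [ 0.4467 -0.3035  0.03  ]
side [ 0.3795 -0.7636  0.7823]
jig [288.  199.7] 0.64 [0.618  0.0363 0.    ]
slide [273.9 204.8] 0.69 [0.5762 0.0183 0.006 ]
foot_post [239.8 133.1] 0.66 [0.5367 0.3145 0.03  ]
foot_post [201.1 145.1] 0.62 [0.4172 0.2755 0.03  ]
foot_post [229.9 114.2] 0.56 [0.5226 0.4232 0.03  ]
square_post [250.4 311.7] 0.79 [ 0.4594 -0.2926  0.03  ]
wrist [0.5751 0.0818 0.3739]
jig [284.7 133.2] 0.97 [0.615  0.0325 0.    ]
slide [256.8 139.3] 0.68 [0.5797 0.0253 0.006 ]
square_post [183.9 341.8] 0.89 [ 0.4583 -0.3038  0.03  ]
0.017 {'clock': 0.75, 'qpos': array([-0.121 ,  0.2759,  1.5049,  0.    ,  1.3607, -0.121 ]), 'qd': array([ 0.0006,  0.0011, -0.0008,  0.0006,  0.0004, -0.0008]), 'effort': array([ -0.0001, -41.6559, -24.6075,  -0.0001,   0.0002,  -0.    ]), 'position': array([ 0.575 , -0.    ,  0.2484]), 'ee_rot': array([0.0001, 0.7071, 0.7071, 0.0001]), 'contact_force': array([-0.0648, -0.5852, -0.157 ]), 'moment': array([0.0077, 0.0108, 0.0164]), 'gripper_force': 0.0, 'width': 0.08536572777367783}
```

View pics/s.png

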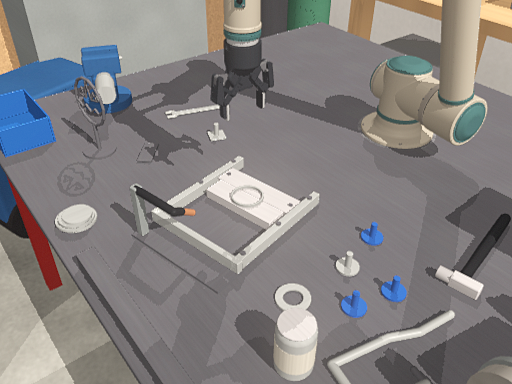

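View pics/w.png

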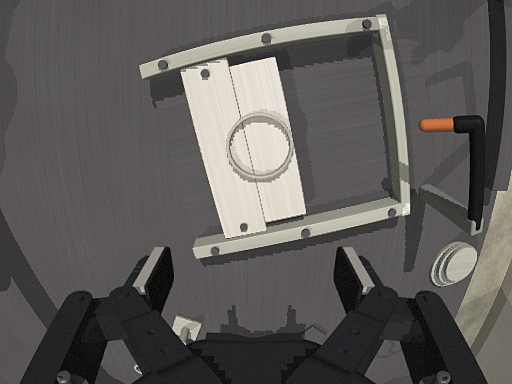

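The scene view shows four round feet to the left of the jig. The steel one has its post at about (347,255); the blue look-alikes are at (372,232), (394,288) and (355,302). The square foot is at (217,130) on the right. The wrist view shows the slide ring at (260,146), with rail bolts at (163,65)…(367,24) and (215,250)…(392,213).

Run:
```python
from h import *
np.set_printoptions(precision=4,suppress=True)
s=get_image("scene");d=get_image("side");w=get_image("wrist")
for q,z in [("foot_post",.03)]:
  for im in (s,d):
    for r in place_of(q,im): 
        c,rr=map(int,r["point"]); print(q,np.round(r["point"],1),round(r["score"],2),at_z(im,r["point"],z),im["frame"][rr-2:rr+3,c-2:c+3].reshape(-1,3).mean(0))
P=[at_z(w,p,.036,True)[:2] for p in [(163,65),(266,39),(367,24),(215,250),(306,232),(392,213)]]
print(np.array(P)); 
for a,b in((0,2),(3,5)): v=P[b]-P[a];print(np.degrees(np.arctan2(v[1],v[0])),np.linalg.norm(v))
print("lane mid bolts",(P[1]+P[4])/2)
# slide rear corners & top z=.03
for p in [(181,68),(226,238),(275,57),(305,215)]: print("slide corner",at_z(w,p,.03,True))
print("ring",at_z(w,(260,146),.036,True))
f=np.hstack([s["frame"][190:330,300:440],d["frame"][90:230,160:300]])[...,::-1]
cv2.imwrite("pics/b.png",cv2.resize(f,(800,400)))
```

```text
foot_post [372.4 226. ] 0.91 [0.4205 0.2726 0.03  ] [ 70.48  98.92 155.64]
foot_post [355.  299.1] 0.87 [0.6049 0.393  0.03  ] [ 63.16 100.88 173.68]
foot_post [351.1 254.4] 0.69 [0.5236 0.3057 0.03  ] [199.16 196.28 189.96]
foot_post [395.3 283. ] 0.65 [0.5124 0.4134 0.03  ] [ 53.84  90.24 159.44]
foot_post [204.4 145.1] 0.7 [0.4265 0.2738 0.03  ] [ 33.88  69.68 134.64]
foot_post [229.5 116.1] 0.64 [0.5198 0.4125 0.03  ] [ 67.32  82.8  119.08]
foot_post [241.1 132.5] 0.6 [0.541  0.3169 0.03  ] [154.4  148.44 140.68]
foot_post [256.4 115.9] 0.48 [0.6032 0.398  0.03  ] [44.44 43.52 44.6 ]
[[ 0.4722  0.1192]
 [ 0.5893  0.1451]
 [ 0.7076  0.1727]
 [ 0.5252 -0.1144]
 [ 0.643  -0.088 ]
 [ 0.7605 -0.0635]]
12.802894338791678 0.24138180668388382
12.20751841283926 0.24077389545905636
lane mid bolts [0.6162 0.0285]
slide corner [0.4922 0.1146 0.03  ]
slide corner [ 0.5398 -0.0994  0.03  ]
slide corner [0.5998 0.1251 0.03  ]
slide corner [ 0.6412 -0.0668  0.03  ]
ring [0.5831 0.022  0.036 ]
```

View pics/b.png

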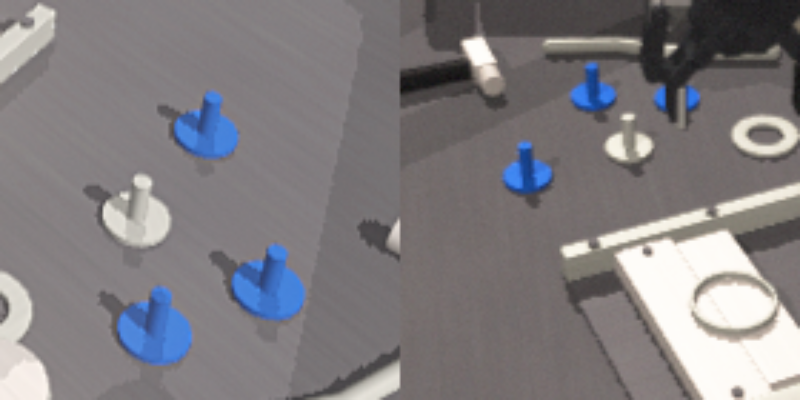

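apply_moves(deltas=[85,35,-6,5,0,85,75,-13,12,0,85,110,-19,20,0,60,145,-25,28,0,60,180,-31,36,0,60,215,-38,44,0,60,230,-42,48,0,60,230,-42,48,0,60,230,-42,48,0])

```text
clock: 1.75
position: [0.5327, 0.2306, 0.2001]
ee_rot: [0.0, 0.706, 0.708, -0.0]
contact_force: [-0.3, -0.9, 0.4]
width: 0.0599
gripper_force: 0.0
```

Run:
```python
from h import *
np.set_printoptions(precision=4,suppress=True)
s=get_image("scene");d=get_image("side");w=get_image("wrist")
print(tri([ray(s,(349.4,255.8)),ray(d,(239.8,133.5))]))
print("disc",at_z(s,(347.6,267),.006),at_z(d,(240.2,141.5),.006))
print(get_state()["position"])
for im,f in((w,True),(s,False)):
  for r in place_of("foot_post",im):
    c,rr=map(int,r["point"]); print(np.round(r["point"],1),round(r["score"],2),at_z(im,r["point"],.03,f),im["frame"][rr-2:rr+3,c-2:c+3].reshape(-1,3).mean(0))
save(w,"c.png")
```

```text
(array([0.5344, 0.3085, 0.0338]), [np.float64(0.0015644751571951081), np.float64(0.0015644751571949008)])
disc [0.5366 0.312  0.006 ] [0.5359 0.3052 0.006 ]
[0.5336 0.229  0.2007]
[150.7 127.7] 0.82 [0.4278 0.2798 0.03  ] [ 24.92  68.28 143.24]
[323.1  17.8] 0.79 [0.603  0.3918 0.03  ] [ 39.08 103.88 214.36]
[256.1  94.4] 0.66 [0.5366 0.3105 0.03  ] [211.88 211.36 194.8 ]
[395.  281.3] 0.95 [0.5094 0.4101 0.03  ] [ 55.48  92.6  161.28]
[357.6 297. ] 0.95 [0.5972 0.3925 0.03  ] [ 67.36 114.2  194.36]
[348.7 253.5] 0.79 [0.5257 0.3008 0.03  ] [194.84 191.64 184.92]
[374.8 226.8] 0.62 [0.4182 0.2776 0.03  ] [ 60.08 109.52 191.88]
```

View pics/c.png

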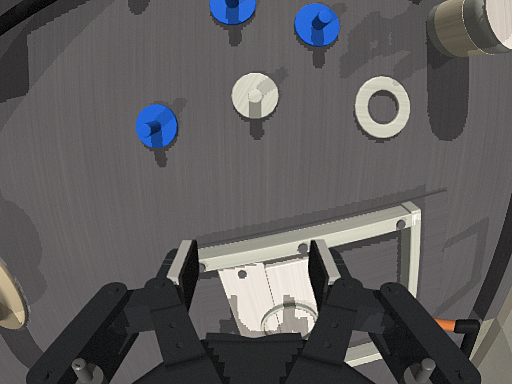

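The steel foot is at pixel (255,95), which gives world (0.536, 0.310). That agrees with the triangulation, so I'll grasp it.

apply_moves(deltas=[60,35,1,0,0,60,70,3,10,0,60,80,3,40,0,60,80,3,75,0,60,80,3,110,0,60,80,3,140,0,60,80,3,160,0,60,80,3,170,0,60,80,3,170,0,30,80,3,170,0,10,80,3,170,0,0,80,3,170,0], squeeze=40)

```text
clock: 3.0
position: [0.5375, 0.3104, 0.0323]
ee_rot: [0.001, 0.707, 0.707, 0.002]
contact_force: [-0.3, 0.2, 0.0]
width: 0.0243
gripper_force: 0.0
```

apply_moves(deltas=[0,0,0,0,0,0,0,0,0,0,0,0,0,0,0])

```text
clock: 3.25
position: [0.5371, 0.3104, 0.0322]
ee_rot: [0.001, 0.707, 0.707, 0.002]
contact_force: [0.1, 0.6, 6.1]
width: 0.0127
gripper_force: 39.3
```

apply_moves(deltas=[0,0,0,-10,0,0,0,0,-40,0,0,0,0,-75,0,0,0,0,-100,0,0,0,0,-100,0,0,0,0,-100,0])

```text
clock: 3.75
position: [0.5368, 0.3105, 0.1326]
ee_rot: [0.001, 0.707, 0.707, 0.002]
contact_force: [-0.3, -1.2, -1.4]
width: 0.0123
gripper_force: 39.3
```

Run:
```python
from h import *
np.set_printoptions(precision=4,suppress=True)
s=get_image("scene");d=get_image("side");w=get_image("wrist")
st=get_state();print(st["position"],st["width"],st["contact_force"])
rs=[]
def px(im,X):
    c=rot(im["orientation"]).T@(X-np.array(im["position"]));c=np.array(im["K"])@c;return (c[:2]/c[2]).astype(int)
fs=[]
for im in (s,d):
    u=px(im,st["position"]);print(u)
    for r in place_of("foot_post",im): print(np.round(r["point"],1),round(r["score"],2))
    fs.append(cv2.resize(im["frame"][max(0,u[1]-45):u[1]+45,max(0,u[0]-45):u[0]+45],(400,400)))
cv2.imwrite("pics/d.png",np.hstack(fs)[...,::-1])
```

```text
[0.5348 0.3095 0.1289] 0.012438722294336403 [-0.2674  0.8569 -1.5797]
[354 221]
[394.4 282.1] 0.87
[353.3 220. ] 0.73
[356.4 295.5] 0.71
[371.8 226.6] 0.67
[238 105]
[256.  119.3] 0.66
[228.8 116. ] 0.58
[237.6 101.5] 0.55
[205.2 143.9] 0.48
```

View pics/d.png

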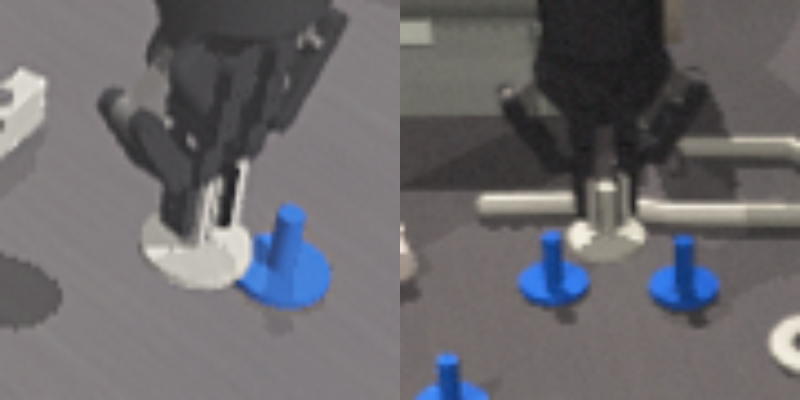

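The foot is held upright, with its disc level below the fingers in both crops. I'll carry it to near the ring and look from above.

apply_moves(deltas=[0,-30,4,-10,-2,0,-65,9,-20,-4,0,-100,14,-20,-6,0,-135,18,-20,-8,0,-170,23,-20,-10,0,-205,28,-20,-12.5,0,-240,33,-20,-12.5,0,-275,38,-20,-12.5,0,-310,42,-20,-12.5,0,-335,46,-20,-12.5,0,-340,46,-20,-12.5,0,-340,46,-20,-12.5])

```text
clock: 5.0
position: [0.5817, -0.0319, 0.1491]
ee_rot: [-0.001, 0.627, 0.779, -0.001]
contact_force: [-0.1, -0.5, -0.9]
width: 0.0128
gripper_force: 39.2
```

Run:
```python
from h import *
np.set_printoptions(precision=4,suppress=True)
s=get_image("scene");d=get_image("side");w=get_image("wrist")
st=get_state();print(st["position"],st["width"],st["contact_force"])
for im,f in((w,1),(s,0),(d,0)):
  for q,z in (("slide",.006),("jig",0),("foot_post",.16)):
    for r in place_of(q,im)[:2]: print(q,np.round(r["point"],1),round(r["score"],2),at_z(im,r["point"],z,f))
save(w,"e.png")
```

```text
[ 0.5814 -0.0288  0.1496] 0.012693965010492235 [-0.2087  0.4004 -1.0456]
slide [264.6 128.5] 0.74 [0.5802 0.0223 0.006 ]
jig [299.9 129.8] 0.71 [0.613  0.0281 0.    ]
foot_post [251.6 264. ] 0.6 [ 0.579 -0.022  0.16 ]
slide [247.8 207.4] 0.77 [0.5849 0.0288 0.006 ]
jig [235.6 211.4] 0.64 [0.6128 0.0173 0.    ]
foot_post [355.4 295.7] 0.93 [0.6936 0.4549 0.16  ]
foot_post [395.8 281. ] 0.89 [0.6191 0.4736 0.16  ]
slide [276.5 203.7] 0.93 [0.5837 0.0211 0.006 ]
jig [287.  200.1] 0.84 [0.615  0.0353 0.    ]
jig [280.9 170.8] 0.44 [0.6267 0.1547 0.    ]
foot_post [203.  144.7] 0.61 [0.4153 0.0968 0.16  ]
foot_post [282.4 171.5] 0.54 [ 0.5788 -0.0361  0.16  ]
```

View pics/e.png

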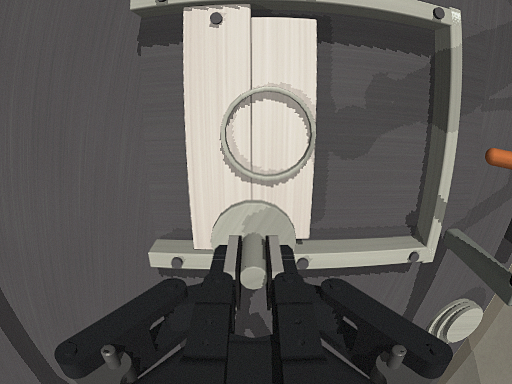

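The ring is centred at (268,133). The held foot's disc is centred near (252,240) and its post top is near (253,278), centred between the fingers.

Run:
```python
from h import *
np.set_printoptions(precision=4,suppress=True)
w=get_image("wrist")
st=get_state();p=st["position"];print(p)
print("ring",at_z(w,(268,133),.036,1))
print("top",at_z(w,(253,278),p[2]+.010,1))
for q in((211,240),(295,240),(253,201)): print("disc rim",at_z(w,q,p[2]-.026,1))
T=rot(st["ee_rot"])
r=at_z(w,(268,133),.036,1)
print("ring rel tool mm",1e3*T.T@(r-p), "top",1e3*T.T@(at_z(w,(253,278),p[2]+.010,1)-p),"rimtop",[1e3*T.T@(at_z(w,q,p[2]-.026,1)-p) for q in((211,240),(295,240),(253,201))])
```

```text
[ 0.582  -0.0297  0.1504]
ring [0.5829 0.0219 0.036 ]
top [ 0.5821 -0.0302  0.1604]
disc rim [ 0.5581 -0.0345  0.1244]
disc rim [ 0.6056 -0.0239  0.1244]
disc rim [ 0.5766 -0.0055  0.1244]
ring rel tool mm [ 50.2738  11.9808 114.4015] top [ -0.4584  -0.0788 -10.    ] rimtop [array([  0.5773, -24.4493,  25.9946]), array([ 0.6127, 24.2592, 26.0052]), array([24.8398, -0.1088, 25.9978])]
```

apply_moves(deltas=[0,20,5,0,0,0,45,11,5,0,0,50,12,25,0,0,50,12,45,0,0,50,12,60,0,0,50,12,72,0,0,50,12,80,0,0,50,12,85,0,0,50,12,87,0,0,50,12,87,0])

```text
clock: 6.48
position: [0.5831, 0.0213, 0.0633]
ee_rot: [0.0, 0.626, 0.78, 0.0]
contact_force: [-0.2, 0.7, -0.8]
width: 0.0128
gripper_force: 39.3
```

apply_moves(deltas=[0,0,0,1,0,0,0,0,2,0,0,0,0,3,0,0,0,0,3,0])

```text
clock: 6.82
position: [0.5837, 0.0213, 0.0622]
ee_rot: [0.001, 0.626, 0.78, 0.001]
contact_force: [-1.7, 0.8, 6.3]
width: 0.0126
gripper_force: 40.0
```

apply_moves(deltas=[15,0,0,2,0,30,0,0,1,0,40,0,0,0,0,40,0,0,0,0,40,0,0,0,0,40,0,0,-15,0,40,0,0,-35,0,40,0,0,-65,0,40,0,-30,-75,0,40,0,-65,-75,0,30,0,-100,-75,0,0,0,-115,-75,0])

```text
clock: 7.82
position: [0.4655, -0.0035, 0.135]
ee_rot: [-0.002, 0.626, 0.78, -0.001]
contact_force: [-0.5, 0.9, -0.5]
width: 0.019
gripper_force: 0.0
```

apply_moves(deltas=[0,0,0,0,0,0,0,0,0,0,0,0,0,0,0,0,0,0,0,0])

```text
clock: 8.15
position: [0.4723, -0.0035, 0.1355]
ee_rot: [0.001, 0.626, 0.78, 0.001]
contact_force: [0.0, 0.2, -0.1]
width: -0.0001
gripper_force: 0.0
```

Run:
```python
from h import *
np.set_printoptions(precision=4,suppress=True)
s=get_image("scene");d=get_image("side");w=get_image("wrist")
st=get_state();print(st["position"],st["width"],st["contact_force"])
T=rot(st["ee_rot"])
for im,f in((w,1),(s,0),(d,0)):
  for q,z in (("slide",.006),("foot_post",.06),("jig",0)):
    for r in place_of(q,im)[:4]:
      X=at_z(im,r["point"],z,f); print(q,np.round(r["point"],1),round(r["score"],2),X,1e3*T.T@(X-st["position"]))
save(w,"f.png")
```

```text
[ 0.4716 -0.0034  0.1351] 8.105392563377159e-05 [0.1387 0.3493 0.4037]
slide [369.7 186. ] 0.7 [0.5798 0.0211 0.006 ] [  0.5054 110.8669 129.1673]
foot_post [396.2 208.9] 0.83 [0.5828 0.02   0.06  ] [ -1.2004 113.6367  75.168 ]
slide [247.  209.3] 0.76 [0.5907 0.0333 0.006 ] [ 10.0812 124.1647 129.1705]
foot_post [249.  185.1] 0.74 [0.5722 0.0169 0.06  ] [ -1.9831 102.5146  75.1653]
foot_post [355.8 294.5] 0.69 [0.6176 0.4017 0.06  ] [363.8714 230.2669  75.1928]
foot_post [395.7 280.7] 0.66 [0.5328 0.4245 0.06  ] [404.5046 152.483   75.1733]
foot_post [371.  226.1] 0.64 [0.4524 0.2912 0.06  ] [291.7361  45.0957  75.1481]
jig [237.1 212. ] 0.67 [0.6112 0.0213 0.    ] [ -6.1386 141.6219 135.1749]
slide [274.5 202.3] 0.57 [0.5798 0.0271 0.006 ] [  6.3217 112.1346 129.1676]
foot_post [255.  118.1] 0.67 [0.5879 0.3406 0.06  ] [310.6152 188.0131  75.183 ]
foot_post [204.8 143.7] 0.59 [0.4264 0.2388 0.06  ] [246.2203   8.3584  75.1396]
foot_post [275.9 184.3] 0.48 [0.5834 0.035  0.06  ] [ 13.2856 117.4318  75.1688]
jig [278.6 204.4] 0.67 [0.59   0.0236 0.    ] [  0.7127 121.3494 135.1699]
jig [283.6 198.3] 0.57 [0.6079 0.0436 0.    ] [ 16.3258 143.2268 135.1751]
```

View pics/f.png

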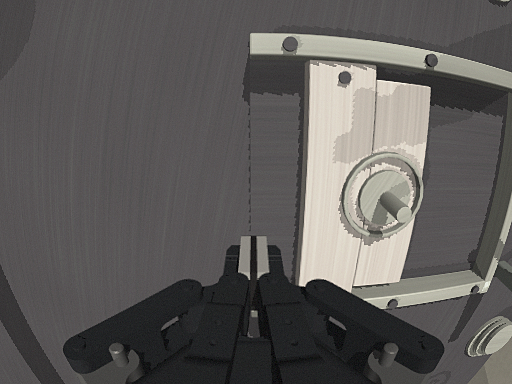

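The foot stands upright in the ring at (385,195). The rear edge lies at column 305, about 44 mm ahead of the TCP and centred on mid-width. Next I lower the closed fingers and push.

apply_moves(deltas=[0,0,0,30,0,0,0,0,60,0,0,0,0,85,0,0,0,0,100,0,0,0,0,104,0,0,0,0,104,0,0,0,8,104,0,0,0,15,104,0,0,0,20,104,0,0,0,25,104,0,0,0,30,104,0,0,0,34,104,0])

```text
clock: 9.75
position: [0.5036, 0.004, 0.0316]
ee_rot: [-0.001, 0.626, 0.78, -0.001]
contact_force: [-2.3, -0.3, 2.0]
width: -0.0
gripper_force: 1.6
```

apply_moves(deltas=[0,0,4,0,0,0,0,8,0,0,0,0,12,0,0,0,0,16,0,0,0,0,21,0,0,0,0,26,0,0,0,0,31,0,0,0,0,36,0,0,0,0,41,0,0,0,0,46,0,0,0,0,51,0,0,0,0,56,0,0])

```text
clock: 10.75
position: [0.559, 0.0161, 0.0312]
ee_rot: [-0.0, 0.626, 0.78, 0.0]
contact_force: [-2.6, -0.5, -1.0]
width: -0.0001
gripper_force: 1.1
```

apply_moves(deltas=[0,0,5,0,0,0,0,10,0,0,0,0,15,0,0,0,0,20,0,0,0,0,25,0,0,0,0,30,0,0,0,0,35,0,0,0,0,40,0,0,0,0,45,0,0,0,0,50,0,0,0,0,54,0,0,0,0,57,0,0])

```text
clock: 11.75
position: [0.6149, 0.0284, 0.0314]
ee_rot: [0.0, 0.626, 0.78, 0.0]
contact_force: [-2.8, -0.1, 0.3]
width: -0.0001
gripper_force: 1.1
```

apply_moves(deltas=[0,0,3,0,0,0,0,6,0,0,0,0,9,0,0,0,0,9,0,0])

```text
clock: 12.08
position: [0.6241, 0.0304, 0.0315]
ee_rot: [0.001, 0.626, 0.78, 0.001]
contact_force: [-1.2, -0.8, 0.4]
width: 0.0001
gripper_force: 0.3
```

apply_moves(deltas=[0,0,2,0,0,0,0,4,0,0,0,0,4,0,0])

```text
clock: 12.33
position: [0.6267, 0.0311, 0.0315]
ee_rot: [-0.0, 0.626, 0.78, -0.0]
contact_force: [-2.7, -0.6, 1.6]
width: 0.0002
gripper_force: 1.7
```

apply_moves(deltas=[0,0,1.5,0,0,0,0,3,0,0,0,0,3,0,0])

```text
clock: 12.58
position: [0.6268, 0.0313, 0.0311]
ee_rot: [-0.002, 0.626, 0.78, -0.002]
contact_force: [-8.1, -2.5, 4.9]
width: -0.0002
gripper_force: 4.2
```

The slide has stopped and the force is rising at TCP jig x of about 11 mm, where home is expected. I'll back off and check.

apply_moves(deltas=[0,0,-5,0,0,0,0,-20,0,0,0,0,-45,0,0,0,0,-60,-20,0,0,0,-80,-50,0,0,0,-85,-85,0,0,0,-85,-100,0,0,0,-85,-100,0])

```text
clock: 13.25
position: [0.5508, 0.0131, 0.1363]
ee_rot: [0.005, 0.626, 0.78, 0.004]
contact_force: [1.0, 0.5, -0.0]
width: 0.0006
gripper_force: 0.0
```

Run:
```python
from h import *
np.set_printoptions(precision=4,suppress=True)
s=get_image("scene");d=get_image("side");w=get_image("wrist")
st=get_state();print(st["position"],st["contact_force"])
c=np.array([np.cos(np.radians(12.5)),np.sin(np.radians(12.5))])
for im,f in((w,1),(s,0),(d,0)):
  for q,z in (("slide",.006),("foot_post",.06)):
    for r in place_of(q,im)[:2]:
      X=at_z(im,r["point"],z,f);e=X[:2]-[.6162,.0285]; print(q,np.round(r["point"],1),round(r["score"],2),"jig xy",e@c,e@[-c[1],c[0]])
save(w,"g.png");
```

```text
[0.5472 0.0135 0.1311] [-0.638   0.3572  0.0626]
slide [415.5 185.7] 0.67 jig xy 0.09185406105176354 0.0017314042758098287
foot_post [446.5 205.7] 0.68 jig xy 0.09347880219161447 0.0014384356703725822
slide [210.  234.3] 0.7 jig xy 0.09631832752660112 0.004155619457100978
foot_post [357.5 297.7] 0.8 jig xy 0.08664415943667704 0.37032794981981476
foot_post [205.8 212.1] 0.79 jig xy 0.09123930096132138 -0.009890909249725025
slide [321.7 189.8] 0.59 jig xy 0.09924668167386744 0.0008774150455579076
foot_post [201.8 143.3] 0.67 jig xy -0.14686095671861293 0.25143539502973744
foot_post [321.5 173. ] 0.64 jig xy 0.09589444286052086 0.007268270384147221
```

View pics/g.png

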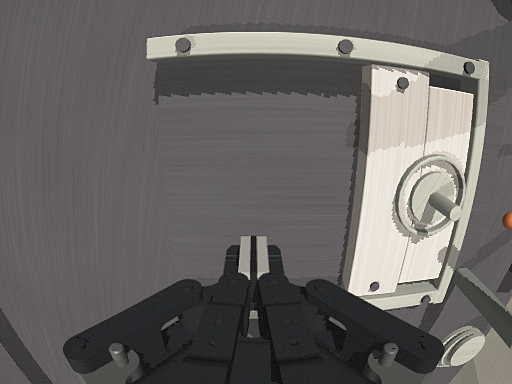

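The slide sits square against the stop (front edge at about column 472, ring at about (432,195), jig x about 0.095 m). The foot stands upright in the ring and the gripper is clear.

```bash
python3 -c "
from rig import *
print(sign_off())"
```

```text
the job is handed in; nothing more can be done
None
```

The job is handed in: the round foot stands upright in the ring, the slide measures about 95 mm along the lane (home) and is square against the end stop, the arm is clear of everything, and the square foot was not touched; `sign_off` gave no verdict.

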